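# Set the shoe-finishing machine for emptying its dust drawer

### The job

The dust has to come out of the shoe-finishing machine: with the drawer still in, first throw its black-balled lever out of the park notch into the notch marked by the green disc, then pull the blue dust drawer fully out to its stop. Reach under the brush roller with the gripper leaned back and do not bump the roller; leave everything else on the bench where it stands.

Things in the scene. Friction and masses are not known exactly. Their poses are not given: they have to be found in the camera images.
- finisher: Shoe-finishing machine, fixed on the bench, place and heading vary; all its parts move with it. Sizes below are in its frame. Origin: centre of the underside of the dust cabinet, a grey box 170 (x) x 240 (y) x 100 mm (z). x points away from the drawer's user, y to that user's left. The blue drawer front is the -x face.
- finisher_frame: The machine's fixed grey upper parts; same frame as the machine. Lever pedestal: x -130 to 100, y -360 to -120 mm, with an aluminium plate, top at z 102, lever on it. Motor tower on the cabinet: x -50 to 85, y -115 to -55, up to z 290; motor: x -22 to 82, y -55 to 60, z 138 to 242. Outer roller bracket: x -45 to 60, y -360 to -330, up to z 266.
- brush_roller: Brown brush roller, fixed, does not turn: 56 mm across, 200 long, level along y above the lever. Axis at machine x -22, z 241 mm (underside 213). Origin: middle of its axis, y -222. It leaves no room for a gripper held upright over the ball; with the gripper leaned back about 35 degrees towards -x (fingers pointing forward and down) the ball is free.
- lever (a joint): Lever angle, rad, about an upright axis: 0 = park notch (nearest the drawer, no disc), growing as the ball swings to the right of the drawer's user (-y). Spring detent notches at 0, 0.3, 0.6, 0.9; stops at -0.08 and 0.98. Leaving a notch takes up to about 6 N at the ball; past half way the spring pulls it into the next notch and holds it there within about 0.03.
- lever_ball (a point): Centre of the lever's black ball, 32 mm across, to grasp or push: 130 mm from the lever's axis, 50 mm above the plate (z 152 mm), on a 12 mm steel stem and bar. Nothing stands beside it or on its -x side.
- lever_pivot (a point): Point on the lever's upright axis at the height of the ball's centre, fixed in the machine at x 50, y -230, z 152 mm. In the park notch the bar points from here to -x, turned 0.45 rad towards +y.
- lever_pointer (a point): Point just above the plate, 158 mm from the lever's axis, straight beyond the lever's white pointer nose. A brass plunger under the bar rides over five low steel bars on the plate, 90 mm from the axis; the notches are the gaps between them. In a marked notch it stands over the middle of that notch's disc.
- green_disc: Green disc, 28 mm across, 4 mm thick, fixed on the plate 158 mm from the lever's axis; marks one of the three notches 0.3, 0.6, 0.9 (which one varies). Origin: centre of its underside.
- yellow_disc: Yellow disc, the same, marking another notch.
- red_disc: Red disc, the same, marking the remaining notch.
- finisher_drawer0 (a joint): How far the dust drawer is out, m: 0 = shut, 0.110 = against its stop. It slides towards the machine's -x, stays where it is left and takes about 2 N. It may start up to 15 mm ajar.
- finisher_drawer0_handle (a point): Middle of the drawer's steel bar handle, moving with it: a level round bar along the machine's y, 11 mm thick, 120 mm long, its axis 35 mm in front of the blue front, 62 mm above the bench, 38 mm below the cabinet's top. Reachable from straight above.
- glue_bottle: Bystander: flesh-coloured glue bottle, 64 mm across, 170 mm tall; loose. Origin: centre of its underside.
- polish_tin: Bystander: flat polish tin with a red band, 72 mm across, 28 mm tall, on top of the dust cabinet; loose. Origin: centre of its underside.
- paint_pot: Bystander: tin pot with a blue band, 70 mm across, 85 mm tall; loose. Origin: centre of its underside.
- hammer: Bystander: hammer, 240 mm long, lying down; loose. Origin: centre of its underside.
- screwdriver: Bystander: yellow screwdriver, 180 mm long, lying down; loose. Origin: centre of its underside.
- heel_block: Bystander: black rubber heel block, 60 x 55 x 24 mm; loose. Origin: centre of its underside.
- shoe: Bystander: navy shoe, 270 x 92 x 85 mm; loose. Origin: centre of its underside.
- shoe_last: Bystander: pale wooden shoe last, 240 x 70 x 90 mm; loose. Origin: centre of its underside.

How it is judged (in metres and radians):
On the way, in this order (a step that is already met when the one before it is completed fails the run):
1. the lever rests in the notch with the green disc while the drawer is still in (less than 40 mm out) (horizontal distance between lever_pointer and green_disc below 0.012 m and value of joint finisher_drawer0 below 0.04 m and velocity of joint lever between -0.02 and 0.02 rad/s), for 0.2 s.
2. the drawer is out to its stop, with the lever still in the green notch (horizontal distance between lever_pointer and green_disc below 0.012 m and value of joint finisher_drawer0 above 0.1 m), for 0.2 s.
At the end, for the whole second after the job is handed in: The lever is at rest in the green notch (its pointer point within 12 mm, level, of the green disc's centre) and the drawer is at rest at its stop (more than 100 of its 110 mm out) (all of step 2 and velocity of joint lever between -0.02 and 0.02 rad/s and velocity of joint finisher_drawer0 between -0.02 and 0.02 m/s); the robot touches nothing.
It fails at once if the robot bumps or leans on the brush roller (more than 8 N) (contact force between any of the arm, the fingers and brush_roller above 8 N).
It fails at once if a bystander on the bench is shifted by more than 30 mm (distance of any of glue_bottle, polish_tin, paint_pot, hammer, screwdriver, heel_block, shoe, shoe_last from where it was at the start of the episode above 0.03 m).
It also fails if it takes over 54 s, if anything falls off the work surface, if the arm or the gripper's body presses on something with over 40 N, if the wrist force passes 120 N, or if a joint passes its speed limit or range.

### The arm

A 6-joint arm with a two-finger parallel gripper is mounted at the origin on the work surface. World frame = base frame: x ahead of the robot, y to its left, z up, the work surface at z = 0. Lengths are in m, angles in degrees, forces in N, time in s.
With the tool pointing down it reaches from about 0.3 to 0.75 m from the base axis. Payload 8.5 kg.
Tool frame: the origin (TCP) lies midway between the tips of the shut fingers; the grasp point (between the pads) lies grasp_offset behind it (grasp_offset is the distance from the TCP to the grasp point, in m); z points along the fingers, y is the line along which they close (so a half turn about z gives the same grasp; the last joint's range is limited). The gripper opens to 85 mm and grips with 20 to 120 N. Pads are 22 mm wide; open, the fingers measure 114 mm over their backs; the gripper's body (76 mm by 85 mm) begins 54 mm behind the grasp point. The pads swing forward as they close: fully open they stand 13 mm farther back than shut.
Start: joints at [-82.466, 21.807, 74.336, -0, 83.858, -12.336], TCP at [0.187, -0.517, 0.231] pointing down, gripper open.
Joint ranges: [-178.18, 178.18], [-50.72, 133.34], [12.68, 142.11], [-81.47, 261.47], [9.98, 163.14], [-165.26, 165.26]. Speed limits (degrees/s): [136.94, 136.94, 180, 180, 180, 180].

### API

Orientations are given as a 3x3 rotation matrix whose columns are the frame's x, y, z axes.
In Python, from rig import observe, get_image, camera_params, close_job, grasp_offset gives the robot as it stands.
- The arm moves only by the shell command python3 -m handwheel 'ROWS' [OPENING] [FORCE]. ROWS is JSON, a list of rows, each a list of 2 entries, a list of its own where there are three numbers: the shift along the tool's x, y, z as a fraction of full scale, then the turn, a rotation vector about the tool's x, y, z as a fraction of full scale. In form: [[[dx, dy, dz], [ax, ay, az]], ...]. A call has 1 to 10 rows; each row is the pose to reach, as a shift and turn from the pose commanded when the call began, along the tool's axes at that moment, turning the shorter way round; what a row does not reach only later rows make up. Full scale, the value 1, is 0.5 m for a shift and pi rad for a turn. A row lasts 1/10 s, in which the tool goes at most 50 mm and 8.59 degrees, less where a joint would pass 70% of its speed; a pose out of reach is approached as far as the arm can. A call with a number of a shift or a turn outside -1 to 1 is refused whole. A call with a gripper value outside its range is refused whole. OPENING is the opening, from 0 (shut) to 1 (fully open), set as the call begins (- or left out, the last holds). The fingers move at their own pace and stop on an object; FORCE is the grip in N (left out, the last holds). Time passes only in rows, so rows that repeat a pose let the fingers close. It gives the time, the measured TCP pose, the force, the opening and the grip force at its end, in the units of the state.
- observe(): the state, without advancing time (a new reading comes with each control period).
- get_image(name): name is "scene" or "side" or "wrist"; returns (picture, depth): 420x560x3 uint8, red, green, blue; 420x560 float32, m along the optical axis (not along the pixel's ray), 0 where there is no reading.
- camera_params(name): a dict with "K" (3x3 intrinsics, pixels), "R" (3x3) and "t" (3): a world point X has camera coordinates R X + t. Camera axes: x right, y down, z forward; pixel columns grow to the right and rows downward; lengths in m; the calibration is good to about 2 mm. A picture is of the moment at which its call begins: read the wrist's pose just before it. camera_params takes no time and is no camera call; for the wrist camera it gives the pose at the moment of the call.
- close_job(): hands the job in; it is judged then, once.
The state is a dict: "time_s": time; "q": joint angles; "qvel": joint speeds; "joint_efforts": joint torques, N m; "position": TCP position; "tool_rot": TCP orientation; "ft_force": force on the tool from outside, world axes, zero at the start; "wrist_torque": the same for the moment, N m; "grip_width": finger opening in m; "gripper_force": force on a finger pad.
Only numpy, scipy, OpenCV 4.12 (cv2) and the standard library are available. Lean on these libraries where they do the work, as an engineer would, in place of code of your own. Each camera call takes 0.05 s, during which the arm holds its last target. There are 200 camera calls.

## Working session

There is one attempt and no reset: what is moved stays moved. The work goes in short steps, Python scripts to look and compute and a shell command to move; the robot and the scene stay as the last step left them, time stands still between calls to the robot, and variables do not carry over. Pictures are saved under pics/ and viewed, at most 10 in all, crops included, and the job is handed in when it is done.

```bash
mkdir -p pics; python3 - <<'E'
from rig import *
import cv2,numpy as np
for n in ("scene","side"):
    p,d=get_image(n); cv2.imwrite(f"pics/{n}0.png",p[:,:,::-1]); np.save(f"pics/{n}0.npy",d)
    c=camera_params(n); print(n,c["K"],c["R"],c["t"])
s=observe(); print(s["time_s"],s["position"],s["tool_rot"],grasp_offset)
E
```

```text
scene [[418.21517633   0.         275.07106932]
 [  0.         418.21517633 212.17207742]
 [  0.           0.           1.        ]] [[ 0.98988483 -0.14160273 -0.00875747]
 [-0.13313681 -0.90583044 -0.40217633]
 [ 0.04901649  0.39927419 -0.91552035]] [-0.58595308  0.1621232   1.22560446]
side [[395.24038793   0.         281.75594408]
 [  0.         395.24038793 205.81913547]
 [  0.           0.           1.        ]] [[-0.73364225 -0.67934781  0.01598762]
 [-0.44942795  0.46743147 -0.76126365]
 [ 0.50968967 -0.56568046 -0.64824537]] [0.43117616 0.38097149 0.95526431]
0.1 [ 0.18691449 -0.51698984  0.23076969] [[ 9.40460917e-01  3.39901812e-01 -1.47075511e-04]
 [ 3.39901700e-01 -9.40460036e-01  1.32506028e-03]
 [ 3.12071750e-04 -1.29615862e-03 -9.99999111e-01]] 0.0187
```

View pics/scene0.png

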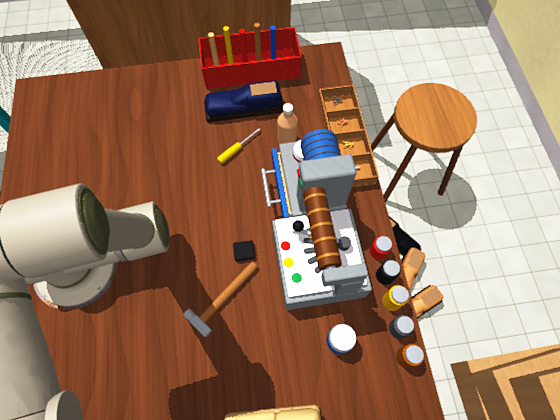

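View pics/side0.png

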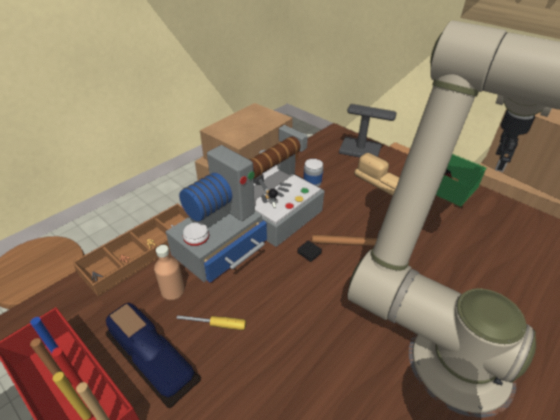

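The scene view shows the machine at about (265-365, 130-305): ball (298,226), handle (268,187), and red, yellow and green discs at (285,245), (288,262) and (296,278). In the side view the discs are at about (289,206), (299,199) and (305,191). Green looks like the 0.9 notch. Next I fit the machine pose.

```bash
cat > h.py <<'E'
import cv2,numpy as np
from rig import *
from scipy.optimize import least_squares
def proj(c,X):
    p=(c["R"]@X.T).T+c["t"]; p=p@c["K"].T; return p[:,:2]/p[:,2:]
def M(x,y,yaw,P):
    c,s=np.cos(yaw),np.sin(yaw); return np.asarray(P)@np.array([[c,s,0],[-s,c,0],[0,0,1]])+[x,y,0]
def lev(th,r,z): a=.45-th; return [.05-r*np.cos(a),-.23+r*np.sin(a),z]
E
python3 - <<'E'
from h import *
obs=[];
disc=[lev(t,.158,.106) for t in(.3,.6,.9)]
win={"scene":[(285,245),(288,262),(296,278)],"side":[(289,206),(299,199),(305,191)]}
px={}
for n in win:
    im=cv2.imread(f"pics/{n}0.png"); hsv=cv2.cvtColor(im,cv2.COLOR_BGR2HSV); o=[]
    for (u,v),(h0) in zip(win[n],(0,28,65)):
        w=hsv[v-9:v+10,u-9:u+10].astype(int); dh=abs((w[...,0]-h0+90)%180-90)
        m=(dh<14)&(w[...,1]>120)&(w[...,2]>80)
        k,l,st,ce=cv2.connectedComponentsWithStats(m.astype(np.uint8)); i=1+st[1:,4].argmax()
        o.append(ce[i]+[u-9,v-9]); print(n,o[-1],st[i,4])
    px[n]=np.array(o)
def res(p): return np.concatenate([(proj(camera_params(n),M(*p,disc))-px[n]).ravel() for n in px])
for y0 in(0,1,-1):
    r=least_squares(res,[.6,-.2,y0]); print(r.x,np.degrees(r.x[2]),r.fun.round(2))
for n in px:
    im=cv2.imread(f"pics/{n}0.png"); c=camera_params(n)
    P=[lev(0,.13,.152),[-.12,0,.062],[-.12,.06,.062],[-.12,-.06,.062],[-.022,-.122,.241],[-.022,-.322,.241]]
    P+=[[x,y,.1] for x in(-.085,.085) for y in(-.12,.12)]
    im=cv2.resize(im,None,fx=4,fy=4,interpolation=2)
    q=proj(c,M(*r.x,P))
    for a in q: cv2.drawMarker(im,tuple(int(b*4+2) for b in a),(0,255,255),0,14,1)
    print(q.round(0).tolist())
    u,v=q.mean(0).astype(int); cv2.imwrite(f"pics/{n}c.png",im[4*(v-75):4*(v+75),4*(u-90):4*(u+90)])
E
```

```text
scene [285.01587302 245.33333333] 63
scene [288.         261.88059701] 67
scene [296.13432836 277.32835821] 67
side [289.  205.5] 24
side [298.75       198.45833333] 24
side [304.5 190.5] 8
[0.71539612 0.15068778 0.01346059] 0.7712347934608028 [-0.01 -0.11 -0.09 -0.12 -0.12 -0.05  0.05 -0.15  0.08 -0.12 -0.03 -0.41]
[0.71539612 0.15068778 0.01346059] 0.7712347253703198 [-0.01 -0.11 -0.09 -0.12 -0.12 -0.05  0.05 -0.15  0.08 -0.12 -0.03 -0.41]
[0.71539612 0.15068778 0.01346059] 0.771234747170832 [-0.01 -0.11 -0.09 -0.12 -0.12 -0.05  0.05 -0.15  0.08 -0.12 -0.03 -0.41]
[[298.0, 226.0], [269.0, 187.0], [266.0, 169.0], [272.0, 204.0], [313.0, 191.0], [330.0, 267.0], [287.0, 216.0], [274.0, 144.0], [346.0, 207.0], [329.0, 137.0]]
[[273.0, 193.0], [245.0, 253.0], [229.0, 265.0], [260.0, 242.0], [249.0, 171.0], [294.0, 144.0], [265.0, 217.0], [203.0, 261.0], [227.0, 193.0], [165.0, 231.0]]
```

```bash
cd pics; python3 -c "
import cv2,numpy as np
a=cv2.imread('scenec.png');b=cv2.imread('sidec.png')
c=[x if x is None else cv2.resize(x,(560,467)) for x in(a,b)]
cv2.imwrite('both.png',cv2.resize(a,(720,600)))"
```

```text
(no output)
```

View pics/both.png

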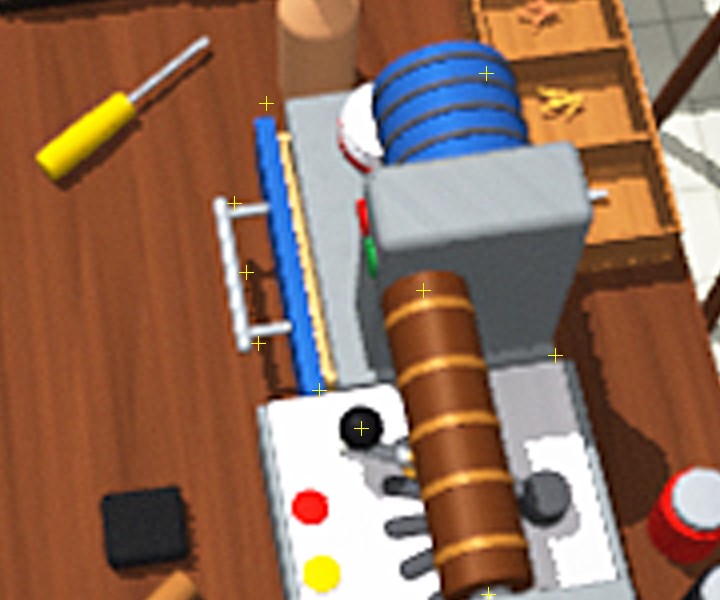

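The fit agrees with the ball. The handle sits about 9 mm further out than predicted, so the drawer is slightly ajar. Green is notch 0.9. Next I work out the moves.

```bash
cat >> h.py <<'E'
from scipy.spatial.transform import Rotation as Ro
MP=(.7154,.1507,.0135)
def W(p): return M(*MP,[p])[0]
def lean(d): 
    a=np.radians(d); z=np.array([np.sin(a),0,-np.cos(a)]); y=np.array([0,-1.,0])
    return Ro.from_euler('z',MP[2]).as_matrix()@np.c_[np.cross(y,z),y,z]
def go(pts,R):   # pts: TCP targets, world
    s=observe(); R0=np.array(s["tool_rot"])
    for p in pts: print((R0.T@(np.array(p)-s["position"])/.5).round(4).tolist(),(Ro.from_matrix(R0.T@R).as_rotvec()/np.pi).round(4).tolist(),"from",np.round(p,4))
E
python3 - <<'E'
from h import *
R=lean(35);z=R[:,2]; b=W(lev(0,.13,.152)); print(b)
go([[.35,-.3,.38],b-z*.12],R)
E
```

```text
[ 0.65068955 -0.02364393  0.152     ]
[0.4544, -0.2977, -0.2979] [-0.0328, 0.1926, 0.1026] from [ 0.35 -0.3   0.38]
[1.0776, -0.6578, -0.0379] [-0.0328, 0.1926, 0.1026] from [ 0.5819 -0.0246  0.2503]
```

```bash
python3 -m handwheel '[[[0.4544,-0.2977,-0.2979],[-0.0328,0.1926,0.1026]],[[0.4544,-0.2977,-0.2979],[-0.0328,0.1926,0.1026]],[[0.4544,-0.2977,-0.2979],[-0.0328,0.1926,0.1026]],[[0.4544,-0.2977,-0.2979],[-0.0328,0.1926,0.1026]],[[0.4544,-0.2977,-0.2979],[-0.0328,0.1926,0.1026]],[[0.4544,-0.2977,-0.2979],[-0.0328,0.1926,0.1026]],[[0.4544,-0.2977,-0.2979],[-0.0328,0.1926,0.1026]],[[0.4544,-0.2977,-0.2979],[-0.0328,0.1926,0.1026]],[[0.4544,-0.2977,-0.2979],[-0.0328,0.1926,0.1026]],[[0.4544,-0.2977,-0.2979],[-0.0328,0.1926,0.1026]]]' 0.62 20
python3 - <<'E'
from h import *
R=lean(35);z=R[:,2]; b=W(lev(0,.13,.152))
go([b-z*.12],R)
E
```

```text
time_s: 1.1
position: [0.3495, -0.301, 0.3791]
tool_rot: [[0.82, 0.012, 0.573], [0.01, -1.0, 0.008], [0.573, -0.001, -0.82]]
ft_force: [-0.2, -0.7, 0.1]
grip_width: 0.0528
gripper_force: 0.0
[0.2385, -0.5468, 0.4817] [-0.0001, 0.0002, -0.0004] from [ 0.5819 -0.0246  0.2503]
```

```bash
python3 -m handwheel '[[[0.238,-0.547,0.48],[0,0,0]],[[0.238,-0.547,0.48],[0,0,0]],[[0.238,-0.547,0.48],[0,0,0]],[[0.238,-0.547,0.48],[0,0,0]],[[0.238,-0.547,0.48],[0,0,0]],[[0.238,-0.547,0.48],[0,0,0]],[[0.238,-0.547,0.48],[0,0,0]],[[0.238,-0.547,0.48],[0,0,0]],[[0.238,-0.547,0.48],[0,0,0]],[[0.238,-0.547,0.48],[0,0,0]]]'
python3 - <<'E'
from h import *
for i in range(2):
  c=camera_params("wrist"); p,d=get_image("wrist")
cv2.imwrite("pics/w1.png",p[:,:,::-1])
R=lean(35);z=R[:,2]; b=W(lev(0,.13,.152))
print(proj(c,np.array([b,W(lev(.9,.158,.106))])))
go([b-z*.12,b-z*.03,b+z*.012],R)
E
```

```text
time_s: 2.1
position: [0.5815, -0.0238, 0.2503]
tool_rot: [[0.82, 0.014, 0.572], [0.012, -1.0, 0.007], [0.572, 0.001, -0.82]]
ft_force: [0.6, -0.1, 0.2]
grip_width: 0.0532
gripper_force: 0.0
[[278.57658047 204.99390228]
 [400.07917762 241.62233566]]
[-0.0004, -0.0006, 0.0027] [0.0007, 0.0001, -0.0001] from [ 0.5819 -0.0246  0.2503]
[-0.0003, -0.001, 0.1827] [0.0007, 0.0001, -0.0001] from [ 0.6335 -0.0239  0.1766]
[-0.0003, -0.0012, 0.2667] [0.0007, 0.0001, -0.0001] from [ 0.6576 -0.0236  0.1422]
```

View pics/w1.png

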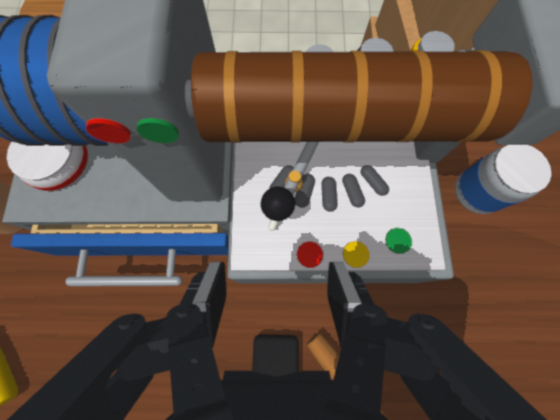

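The wrist view shows the ball at (278,204), which matches the prediction, with the open fingers on either side and room below the roller. I advance and grip.

```bash
python3 -m handwheel '[[[0,-0.001,0.08],[0,0,0]],[[0,-0.001,0.16],[0,0,0]],[[0,-0.001,0.21],[0,0,0]],[[0,-0.001,0.25],[0,0,0]],[[0,-0.001,0.278],[0,0,0]],[[0,-0.001,0.278],[0,0,0]],[[0,-0.001,0.278],[0,0,0]]]'
python3 -m handwheel '[[[0,0,0],[0,0,0]],[[0,0,0],[0,0,0]],[[0,0,0],[0,0,0]],[[0,0,0],[0,0,0]],[[0,0,0],[0,0,0]],[[0,0,0],[0,0,0]]]' 0.3 20
python3 - <<'E'
from h import *
R=lean(35);z=R[:,2]
s=observe(); b0=W(lev(0,.13,.152)); off=np.array(s["position"])-b0; print(off@R)
go([W(lev(t,.13,.152))+off for t in (.1,.2,.3,.4,.5,.6,.7,.8,.9,.92)],np.array(s["tool_rot"]))
E
```

```text
time_s: 2.9
position: [0.661, -0.0228, 0.1385]
tool_rot: [[0.819, 0.013, 0.574], [0.011, -1.0, 0.006], [0.574, 0.002, -0.819]]
ft_force: [-0.2, -1.0, 0.4]
grip_width: 0.053
gripper_force: 0.0
time_s: 3.5
position: [0.6613, -0.0232, 0.1395]
tool_rot: [[0.817, 0.012, 0.576], [0.012, -1.0, 0.005], [0.576, 0.003, -0.817]]
ft_force: [-3.3, -6.5, 3.9]
grip_width: 0.0306
gripper_force: 19.4
[ 0.00154538 -0.0002649   0.0163697 ]
[-0.0083, 0.0239, -0.0058] [0.0, 0.0, 0.0] from [ 0.6564 -0.0353  0.1395]
[-0.0146, 0.0488, -0.0101] [0.0, 0.0, 0.0] from [ 0.6528 -0.0477  0.1395]
[-0.0188, 0.0743, -0.013] [0.0, 0.0, 0.0] from [ 0.6504 -0.0605  0.1395]
[-0.021, 0.1001, -0.0144] [0.0, 0.0, 0.0] from [ 0.6492 -0.0735  0.1395]
[-0.021, 0.1261, -0.0143] [0.0, 0.0, 0.0] from [ 0.6494 -0.0864  0.1395]
[-0.0189, 0.152, -0.0127] [0.0, 0.0, 0.0] from [ 0.6509 -0.0994  0.1395]
[-0.0147, 0.1774, -0.0097] [0.0, 0.0, 0.0] from [ 0.6536 -0.1121  0.1395]
[-0.0085, 0.2023, -0.0052] [0.0, 0.0, 0.0] from [ 0.6576 -0.1244  0.1395]
[-0.0002, 0.2262, 0.0007] [0.0, 0.0, 0.0] from [ 0.6629 -0.1363  0.1395]
[0.0017, 0.2308, 0.0021] [0.0, 0.0, 0.0] from [ 0.6641 -0.1386  0.1395]
```

```bash
python3 -m handwheel '[[[-0.008,0.024,-0.006],[0,0,0]],[[-0.015,0.049,-0.01],[0,0,0]],[[-0.019,0.074,-0.013],[0,0,0]],[[-0.021,0.1,-0.014],[0,0,0]],[[-0.021,0.126,-0.014],[0,0,0]],[[-0.019,0.152,-0.013],[0,0,0]],[[-0.015,0.177,-0.01],[0,0,0]],[[-0.0085,0.202,-0.005],[0,0,0]],[[0,0.228,0.001],[0,0,0]],[[0,0.228,0.001],[0,0,0]]]'
python3 -m handwheel '[[[0,0,0],[0,0,0]],[[0,0,0],[0,0,0]],[[0,0,0],[0,0,0]],[[0,0,0],[0,0,0]],[[0,0,0],[0,0,0]],[[0,0,0],[0,0,0]]]' 0.58
python3 - <<'E'
from h import *
c=camera_params("wrist"); p,d=get_image("wrist")
cv2.imwrite("pics/w2.png",p[:,:,::-1])
E
```

```text
time_s: 4.5
position: [0.6632, -0.1373, 0.1381]
tool_rot: [[0.818, 0.012, 0.575], [0.012, -1.0, 0.005], [0.575, 0.003, -0.818]]
ft_force: [2.4, -4.8, -3.5]
grip_width: 0.0302
gripper_force: 21.2
time_s: 5.1
position: [0.663, -0.136, 0.1376]
tool_rot: [[0.819, 0.014, 0.574], [0.012, -1.0, 0.007], [0.574, 0.001, -0.819]]
ft_force: [1.2, -0.5, -0.3]
grip_width: 0.0495
gripper_force: 0.0
```

View pics/w2.png

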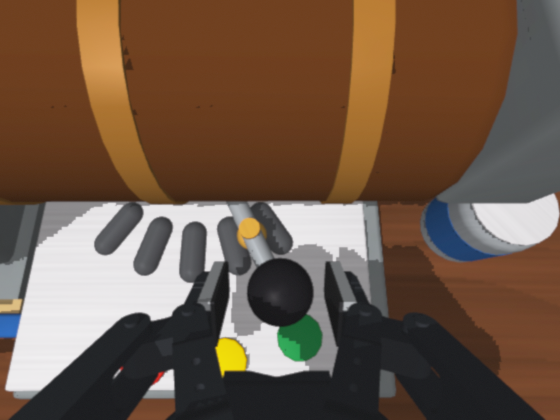

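The plunger sits at about (250,230) in the last gap, and the nose points at the green disc (300,338). I retract.

```bash
python3 -m handwheel '[[[0,0,-0.04],[0,0,0]],[[0,0,-0.12],[0,0,0]],[[0,0,-0.21],[0,0,0]],[[0,0,-0.3],[0,0,0]],[[0,0,-0.36],[0,0,0]],[[0,0,-0.36],[0,0,0]]]'
python3 - <<'E'
from h import *
# handle ends in first scene picture (crop scale 4): crop origin from fit
s=observe(); print(np.round(s["q"],1))
c=camera_params("wrist"); p,d=get_image("wrist"); print(proj(c,np.array([W(lev(.9,.158,.106)),W(lev(.9,.13,.152))])))
cv2.imwrite("pics/w3.png",p[:,:,::-1])
h=W([-.129,0,.062]); print(h)
for sg in(1,-1):
    z=np.array([0,0,-1.]);y=np.array([sg,0,0.]);R=Ro.from_euler('z',MP[2]).as_matrix()@np.c_[np.cross(y,z),y,z]
    go([h+[0,0,.15]],R)
E
```

```text
time_s: 5.75
position: [0.5592, -0.1377, 0.2892]
tool_rot: [[0.816, 0.013, 0.579], [0.014, -1.0, 0.003], [0.579, 0.005, -0.816]]
ft_force: [0.8, -0.6, 0.1]
grip_width: 0.0494
gripper_force: 0.0
[-34.4   9.5  90.2  24.5  52.7  44.6]
[[287.93950974 228.93970825]
 [277.85670979 195.44021191]]
[0.58641175 0.14895855 0.062     ]
[-0.035, -0.5729, 0.1558] [0.154, -0.1522, -0.4827] from [0.5864 0.149  0.212 ]
[-0.035, -0.5729, 0.1558] [-0.1522, -0.154, 0.4829] from [0.5864 0.149  0.212 ]
```

View pics/w3.png

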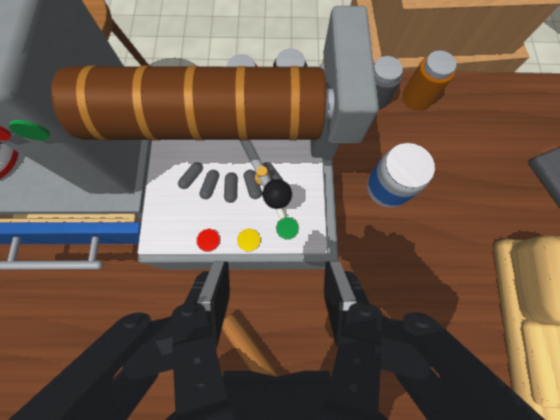

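The lever is in the green notch, with the ball at (277,194) as predicted. Next is the drawer handle, with the gripper turned upright and closing along x.

```bash
python3 -m handwheel '[[[-0.035,-0.573,0.156],[0.154,-0.152,-0.483]],[[-0.035,-0.573,0.156],[0.154,-0.152,-0.483]],[[-0.035,-0.573,0.156],[0.154,-0.152,-0.483]],[[-0.035,-0.573,0.156],[0.154,-0.152,-0.483]],[[-0.035,-0.573,0.156],[0.154,-0.152,-0.483]],[[-0.035,-0.573,0.156],[0.154,-0.152,-0.483]],[[-0.035,-0.573,0.156],[0.154,-0.152,-0.483]],[[-0.035,-0.573,0.156],[0.154,-0.152,-0.483]],[[-0.035,-0.573,0.156],[0.154,-0.152,-0.483]],[[-0.035,-0.573,0.156],[0.154,-0.152,-0.483]]]' 0.3
python3 - <<'E'
from h import *
h=W([-.129,0,.062])
z=np.array([0,0,-1.]);y=np.array([1,0,0.]);R=Ro.from_euler('z',MP[2]).as_matrix()@np.c_[np.cross(y,z),y,z]
go([h+[0,0,.15]],R); print(np.round(observe()["q"],1))
E
```

```text
time_s: 6.8
position: [0.5863, 0.1499, 0.2087]
tool_rot: [[0.126, 0.991, 0.042], [0.991, -0.128, 0.045], [0.05, 0.036, -0.998]]
ft_force: [-1.4, 0.7, -0.8]
grip_width: 0.0257
gripper_force: 0.0
[-0.0015, 0.0006, -0.0067] [0.0127, -0.015, -0.0448] from [0.5864 0.149  0.212 ]
[ 2.1 27.  69.7  2.5 80.8  9. ]
```

```bash
python3 -m handwheel '[[[-0.0015,0,-0.007],[0.0127,-0.015,-0.0448]],[[-0.0015,0,-0.007],[0.0127,-0.015,-0.0448]],[[-0.0015,0,-0.007],[0.0127,-0.015,-0.0448]]]' 0.27
python3 - <<'E'
from h import *
c=camera_params("wrist"); p,d=get_image("wrist")
cv2.imwrite("pics/w4.png",p[:,:,::-1])
for a in(0,.005,.01,.015): print(a,proj(c,np.array([W([-.12-a,e,.0675]) for e in(-.06,0,.06)])).round(0).tolist())
# 3D points near handle height in front of machine
v,u=np.mgrid[0:420,0:560]; K=c["K"]; P=np.stack([(u-K[0,2])/K[0,0]*d,(v-K[1,2])/K[1,1]*d,d],-1)
X=(P-c["t"])@c["R"]
m=(d>0)&(X[...,2]>.055)&(X[...,2]<.075)&(abs(X[...,1]-.149)<.045)&(X[...,0]<.61)&(X[...,0]>.55)
print(m.sum(),X[m].mean(0),np.percentile(X[m],[5,50,95],axis=0).round(4))
h=W([-.129,0,.062]);R=np.array(observe()["tool_rot"]);go([h+[0,0,.15],h+[0,0,-.014]],R)
E
```

```text
time_s: 7.1
position: [0.586, 0.1491, 0.2126]
tool_rot: [[-0.005, 1.0, 0.003], [1.0, 0.005, 0.003], [0.003, 0.003, -1.0]]
ft_force: [-0.2, -0.5, -0.9]
grip_width: 0.023
gripper_force: 0.0
0 [[285.0, 255.0], [285.0, 200.0], [285.0, 137.0]]
0.005 [[280.0, 255.0], [280.0, 200.0], [280.0, 137.0]]
0.01 [[275.0, 255.0], [275.0, 200.0], [274.0, 137.0]]
0.015 [[271.0, 255.0], [270.0, 200.0], [269.0, 137.0]]
965 [0.58706672 0.15035397 0.06657183] [[0.5825 0.1089 0.0638]
 [0.5873 0.1511 0.0668]
 [0.5919 0.1898 0.0684]]
[0.0003, 0.0012, 0.0019] [0.0, 0.0, 0.0] from [0.5864 0.149  0.212 ]
[-0.0005, -0.0, 0.3299] [0.0, 0.0, 0.0] from [0.5864 0.149  0.048 ]
```

View pics/w4.png

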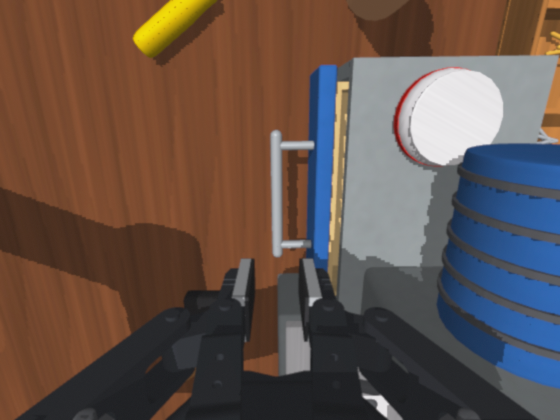

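The handle bar runs vertically at u≈277, v 132–255, so the drawer is about 8 mm ajar. I descend, grip and pull.

```bash
python3 -m handwheel '[[[0,0.002,0.09],[0,0,0]],[[0,0.002,0.17],[0,0,0]],[[0,0.002,0.22],[0,0,0]],[[0,0.002,0.26],[0,0,0]],[[0,0.002,0.3],[0,0,0]],[[0,0.002,0.335],[0,0,0]],[[0,0.002,0.335],[0,0,0]]]'
python3 -m handwheel '[[[0,0,0],[0,0,0]],[[0,0,0],[0,0,0]],[[0,0,0],[0,0,0]],[[0,0,0],[0,0,0]],[[0,0,0],[0,0,0]]]' 0.05 25
python3 -m handwheel '[[[0,-0.02,0],[0,0,0]],[[0,-0.05,0],[0,0,0]],[[0,-0.08,0],[0,0,0]],[[0,-0.11,0],[0,0,0]],[[0,-0.14,0],[0,0,0]],[[0,-0.165,0],[0,0,0]],[[0,-0.18,0],[0,0,0]],[[0,-0.19,0],[0,0,0]],[[0,-0.197,0],[0,0,0]],[[0,-0.197,0],[0,0,0]]]'
```

```text
time_s: 7.85
position: [0.5875, 0.1486, 0.0455]
tool_rot: [[-0.004, 1.0, 0.004], [1.0, 0.004, 0.002], [0.002, 0.004, -1.0]]
ft_force: [-0.3, -0.2, 0.1]
grip_width: 0.0232
gripper_force: 0.0
time_s: 8.35
position: [0.5875, 0.1487, 0.0464]
tool_rot: [[-0.007, 1.0, 0.004], [1.0, 0.007, 0.001], [0.001, 0.004, -1.0]]
ft_force: [-1.3, -1.8, -3.0]
grip_width: 0.0098
gripper_force: 24.3
time_s: 9.35
position: [0.4883, 0.1471, 0.0464]
tool_rot: [[-0.008, 1.0, 0.004], [1.0, 0.008, -0.0], [-0.0, 0.004, -1.0]]
ft_force: [-1.5, -9.0, -1.6]
grip_width: 0.0096
gripper_force: 24.9
```

```bash
python3 -m handwheel '[[[0.001,-0.006,0],[0,0,0]],[[0.001,-0.012,0],[0,0,0]],[[0.001,-0.016,0],[0,0,0]],[[0.001,-0.016,0],[0,0,0]],[[0.001,-0.016,0],[0,0,0]]]'
```

```text
time_s: 9.85
position: [0.4863, 0.1471, 0.0466]
tool_rot: [[-0.007, 1.0, 0.017], [1.0, 0.007, -0.0], [-0.0, 0.017, -1.0]]
ft_force: [22.2, -10.1, -19.7]
grip_width: 0.01
gripper_force: 24.5
```

The arm feels 22 N, so the drawer is at its stop. I back off slightly while opening, then lift.

```bash
python3 -m handwheel '[[[0,0.006,0],[0,0,0]],[[0,0.01,0],[0,0,0]],[[0,0.01,0],[0,0,0]],[[0,0.01,0],[0,0,0]]]' 0.27
python3 -m handwheel '[[[0,0,-0.03],[0,0,0]],[[0,0,-0.08],[0,0,0]],[[0,0,-0.16],[0,0,0]],[[0,0,-0.25],[0,0,0]],[[0,0,-0.35],[0,0,0]],[[0,0,-0.42],[0,0,0]],[[0,0,-0.42],[0,0,0]],[[0,0,-0.42],[0,0,0]]]'
python3 - <<'E'
from h import *
c=camera_params("wrist"); p,d=get_image("wrist")
v,u=np.mgrid[0:420,0:560]; K=c["K"]; P=np.stack([(u-K[0,2])/K[0,0]*d,(v-K[1,2])/K[1,1]*d,d],-1)
X=(P-c["t"])@c["R"]
m=(d>0)&(X[...,2]>.055)&(X[...,2]<.075)&(abs(X[...,1]-.149)<.04)&(X[...,0]<.51)&(X[...,0]>.45)
print(m.sum(),np.median(X[m],0), "shut handle",W([-.12,0,.062]))
p,d=get_image("scene"); cv2.imwrite("pics/s2.png",cv2.resize(p[100:340,160:440,::-1],None,fx=2.5,fy=2.5))
print(proj(camera_params("scene"),np.array([W(lev(.9,.13,.152))])), observe()["ft_force"])
E
```

```text
time_s: 10.25
position: [0.4858, 0.1489, 0.0463]
tool_rot: [[-0.008, 1.0, 0.004], [1.0, 0.008, 0.002], [0.002, 0.004, -1.0]]
ft_force: [0.4, -0.6, -0.5]
grip_width: 0.023
gripper_force: 0.0
time_s: 11.05
position: [0.4849, 0.1484, 0.2562]
tool_rot: [[-0.008, 1.0, 0.005], [1.0, 0.008, 0.002], [0.002, 0.005, -1.0]]
ft_force: [0.3, -0.7, -0.3]
grip_width: 0.023
gripper_force: 0.0
655 [0.48683568 0.1525301  0.06687689] shut handle [0.59541093 0.14908005 0.062     ]
[[305.61499444 266.426298  ]] [-1.10514289 -0.00665518 -0.74861572]
```

View pics/s2.png

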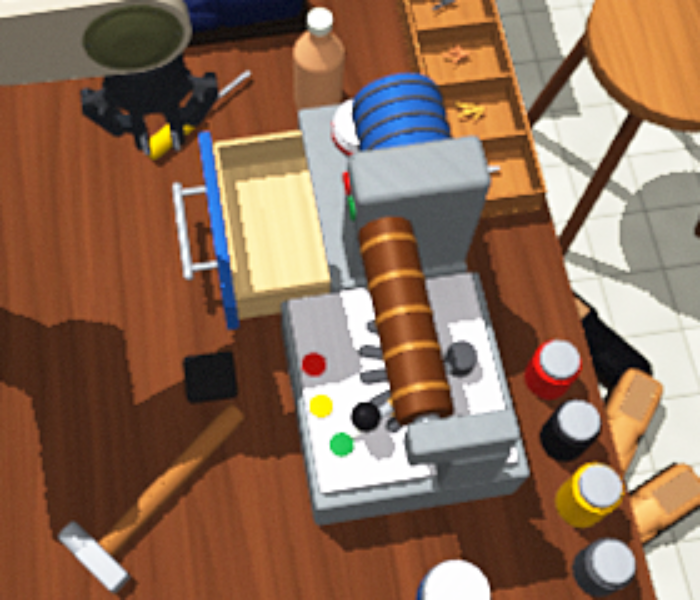

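The drawer is about 109 mm out. The ball is at (366,416) in the crop, on the line to the green disc (341,444). The bystanders have not moved and the gripper is clear.

```bash
python3 -c "
from rig import *
print(close_job())"
```

```text
the job is handed in; nothing more can be done
None
```

The lever is in the green-disc notch and the dust drawer is out at its stop (about 109 of 110 mm). The brush roller was not bumped, no bystander was seen to move, and the job is handed in; the hand-in returned no verdict.

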